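# Hold the regulator's purge button half way on the test stand

### The job

Lift the orange dust lid off the regulator test cup by its knob and set it down gently, knob up, wholly on the teal mat. Then press the blue purge button inside the cup about half way down, so that the gauge needle stands in the green, and keep it there: finish while still holding the button pressed. Leave the other things on the table alone.

Things in the scene. Friction and masses are not known exactly. Their poses are not given: they have to be found in the camera images.
- test_stand: regulator test stand, fixed: aluminium base plate 150 wide, 8 thick, from x -75 to +175 mm; on it a round dark steel cup (outside 128 mm, mouth 118 mm, rim 62 mm above the table) and, on its +x side, a round gauge. Origin: at table height on the cup's axis; z up. In the cup sits a yellow regulator with the blue purge button on the cup's axis, under the lid at first.
- lid: loose orange dust lid over the cup: flange 136 mm diameter, 6 thick, a step below (106 mm diameter, 5 deep) that sits in the cup with play, an upright round black knob in the middle (26 mm diameter, 6 to 38 mm above the origin). Origin: on the axis at the flange's underside (62 mm above the table on the cup, 9 mm when resting on the mat). z up. 0.15 to 0.31 kg.
- lid_knob (a point): point on the axis of the lid's knob, 26 mm above the lid's origin, 12 mm below the knob's top: a good height to grip
- mat: flat teal rubber mat fixed on the table, 200 x 200 x 4 mm, where the lid goes; left or right of the stand. Origin: the centre of its underside, at table height; x and y along its edges.
- purge (a joint): how far the purge button is pressed, m: 0 released, 0.016 at its stop; it moves straight down. Spring: 3 N starts it, then 0.6 N more per mm (6.6 N at 6 mm, 8.1 N at 8.5 mm, 9.6 N at 11 mm, 12.6 N at the stop); it springs back when let go. About half way, the green of the gauge, is 6 to 11 mm.
- purge_top (a point): centre of the top of the blue purge button, a flat disc 36 mm diameter, on the axis of the cup; when released 52 mm above the table (10 mm below the cup's rim). It moves with the button.
- gauge (a point): centre of the gauge's face, 122 mm along the stand's +x from the cup's axis, face up, 42 mm above the table, white dial 78 mm, black needle. Pressing turns the needle clockwise seen from above, 0.25 rad per mm; released it points 2.1 rad anticlockwise of the stand's +x. Green arc: 6 to 11 mm of button travel, its middle pointing along the stand's +x; grey before, red after.
- fitting: small stepped brass fitting, 28 mm across, 34 mm tall, standing between the stand and the mat. Not part of the job; leave it alone. Origin: middle of its underside
- jar: white jar with a blue cap, 40 mm across, 45 mm tall, standing between the stand and the mat, farther out. Not part of the job; leave it alone. Origin: middle of its underside
- wrench: steel wrench lying at the left side, 170 mm long. Not part of the job; leave it alone. Origin: within the tool, near the table
- screwdriver: screwdriver lying at the right side, 180 mm long. Not part of the job; leave it alone. Origin: within the tool, near the table
- mug: blue ceramic mug, 80 mm across, 92 mm tall, at the left side. Not part of the job; leave it alone. Origin: middle of its underside
- collar: steel clamp ring lying flat at the right side, 72 mm across, 16 mm tall. Not part of the job; leave it alone. Origin: middle of its underside
There are look-alikes about, which are no part of the job. What is meant by the lid is not white or yellow, and is the larger of those in its own colour.

How it is judged:
By the outcome, as a careful person would: the job done as asked, in the order asked, and still so for the second after the job is handed in, while the arm keeps its last pose, push and grip.
It also fails if it takes over 61 s, if anything falls off the work surface, if the arm or the gripper's body presses on something with over 40 N, if the wrist force passes 120 N, or if a joint passes its speed limit or range.

### The arm

A 6-joint arm with a two-finger parallel gripper is mounted at the origin on the work surface. World frame = base frame: x ahead of the robot, y to its left, z up, the work surface at z = 0. Lengths are in m, angles in rad, forces in N, time in s.
With the tool pointing down it reaches from about 0.325 to 0.85 m from the base axis. Payload 4.4 kg.
Tool frame: the origin (TCP) lies at the very end of the fingers, on their centre line; the grasp point (between the pads) lies 19 mm behind it; z points along the fingers, y is the line along which they close (so a half turn about z gives the same grasp; the last joint's range is limited). The gripper opens to 94 mm and grips with 3 to 60 N. Pads are 16 mm wide; open, the fingers measure 119 mm over their backs; the gripper's body (75 mm by 177 mm) begins 78 mm behind the grasp point.
Start: joints at [-1.367, 0.207, 1.542, -0, 1.393, -0.15], TCP at [0.199, -0.539, 0.205] pointing down, gripper open.
Joint ranges: [-2.73, 2.73], [-0.86, 2.22], [0.23, 2.46], [-1.11, 4.25], [0.08, 2.63], [-2.82, 2.82]. Speed limits (rad/s): [2.79, 2.79, 3.14, 3.14, 3.14, 3.14].

### API

Orientations are given as a unit quaternion [w, x, y, z].
In Python, from bench import * gives the robot as it stands.
- The arm moves only by the tool jog_arm, never from a script. Its argument "series" is a list of rows, each an object of numbers: "wx", "wy", "wz": the turn, a rotation vector about the tool's x, y, z in degrees; "tx", "ty", "tz": the shift along the tool's x, y, z in mm; "jaw": the closure, from 0 (fully open) to 1 (shut). In form: [{"wx": .., "wy": .., "wz": .., "tx": .., "ty": .., "tz": .., "jaw": ..}, ...]. A call has 1 to 10 rows; each row shifts and turns the commanded pose from where the row before left it, along the tool's axes as they then stand; what a row does not reach is not made up. A row lasts 1/10 s, in which the tool goes at most 50 mm and 8.59 degrees, less where a joint would pass 70% of its speed; a pose out of reach is approached as far as the arm can. A call with a gripper value outside its range is refused whole. The fingers move at their own pace and stop on an object; "squeeze" is the grip in N (left out, the last holds). Time passes only in rows, so rows that do not move let the fingers close. It gives the time, the measured TCP pose, the force, the opening and the grip force at its end, in the units of the state.
- get_state(): the state, without advancing time (a new reading comes with each control period).
- get_image(name): name is "side" or "top"; returns a dict with "image" (384x512x3 uint8, blue, green, red), "z_map" (384x512 float32, m along the optical axis (not along the pixel's ray), 0 where there is no reading), "mtx" (3x3 intrinsics, pixels), "D" ([k1, k2, p1, p2, k3] as OpenCV has them; the pictures are not rectified), "position" and "rotation" of the camera in the world. Camera axes: x right, y down, z forward; pixel columns grow to the right and rows downward; lengths in m; the calibration is good to about 2 mm. A picture is of the moment at which its call begins.
- finish_job(): hands the job in; it is judged then, once.
The state is a dict: "time_s": time; "joints": joint angles; "qd": joint speeds; "tau": joint torques, N m; "ee_pos": TCP position; "tcp_rot": TCP orientation; "ft_force": force on the tool from outside, world axes, zero at the start; "torque": the same for the moment, N m; "grip_width": finger opening in m; "gripper_force": force on a finger pad.
Only numpy, scipy, OpenCV 4.12 (cv2) and the standard library are available. Lean on these libraries where they do the work, as an engineer would, in place of code of your own. Each camera call takes 0.05 s, during which the arm holds its last target. There are 200 camera calls.

## Working session

There is one attempt and no reset: what is moved stays moved. The work goes in short steps, Python scripts to look and compute and a tool call to move; the robot and the scene stay as the last step left them, time stands still between calls to the robot, and variables do not carry over. Pictures are saved under pics/ and viewed, at most 10 in all, crops included, and the job is handed in when it is done.

Besides the shell and the picture viewer there is one more tool, called after "Emit:" in YAML: its name, and indented under it one key for each argument. jog_arm: Moves the arm, as the interface text tells. Its arguments: {"type":"object","properties":{"series":{"type":"array","items":{"type":"object","properties":{"wx":{"type":"number"},"wy":{"type":"number"},"wz":{"type":"number"},"tx":{"type":"number"},"ty":{"type":"number"},"tz":{"type":"number"},"jaw":{"type":"number"}}}},"squeeze":{"type":"number"}},"required":["series"]}

```bash
mkdir -p pics; ls; python3 - <<'E'
from bench import *
import cv2,numpy as np
for n in("top","side"):
    d=get_image(n); cv2.imwrite(f"pics/{n}0.png",d["image"]); np.savez(f"{n}0.npz",**d)
    print(n,d["mtx"],d["D"],d["position"],d["rotation"])
print(get_state())
E
```

```text
pics
top [[429.63128269   0.         258.1841588 ]
 [  0.         429.63128269 183.48878   ]
 [  0.           0.           1.        ]] [-0.05436568  0.          0.          0.          0.        ] [ 0.36418574 -0.02183042  1.43943601] [ 0.04730815 -0.69509687  0.71663055 -0.03229438]
side [[387.18162682   0.         256.71954481]
 [  0.         387.18162682 185.93499106]
 [  0.           0.           1.        ]] [-0.05317498  0.          0.          0.          0.        ] [-0.07273655  0.73148932  0.75766226] [ 0.15835894 -0.28953963  0.84004014 -0.43060634]
{'time_s': 0.1, 'joints': array([-1.36750344e+00,  2.07354419e-01,  1.54277092e+00,  7.71816784e-06,
        1.39349489e+00, -1.50487100e-01]), 'qd': array([-0.00096701, -0.00173585, -0.00466662, -0.00101684, -0.00028284,
       -0.00098399]), 'tau': array([-5.92196029e-04, -3.71866536e+01, -2.82293397e+01,  6.98923110e-02,
        3.11073626e-02, -5.35658694e-05]), 'ee_pos': array([ 0.1990601 , -0.53868597,  0.20441482]), 'tcp_rot': array([-1.01353335e-03,  9.84395332e-01,  1.75968188e-01, -2.29672147e-05]), 'ft_force': array([ 0.67506422,  0.29089318, -0.40304289]), 'torque': array([ 0.0065064 , -0.01037638, -0.01160203]), 'gripper_force': 0.0, 'grip_width': 0.09387596164057593}
```

View pics/top0.png

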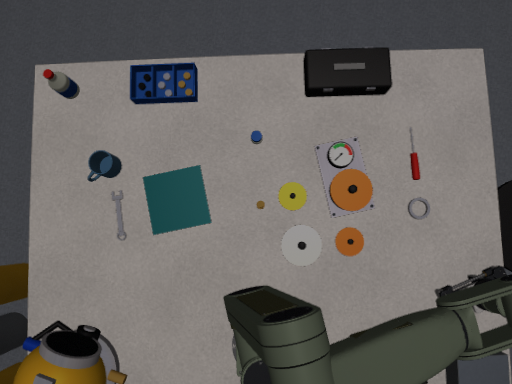

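View pics/side0.png

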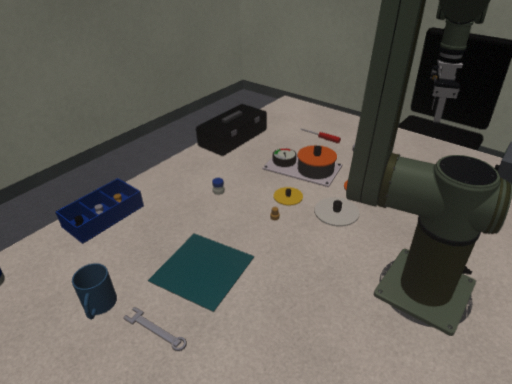

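The top view shows the lid on the cup at (351,189), gauge at (340,154), mat at (177,200). The small orange lid (350,241), yellow lid (292,196) and white lid (302,245) are decoys; the fitting is at (261,205) and the jar at (257,136). The side view shows the lid on the cup at (317,160).

```bash
cat >h.py <<'E'
import numpy as np,cv2
from scipy.spatial.transform import Rotation as R
def rot(q): return R.from_quat(np.roll(q,-1)).as_matrix()
def cast(d,uv,z):
    uv=np.array(uv,float).reshape(-1,1,2)
    n=cv2.undistortPoints(uv,d["mtx"],d["D"])[:,0]
    r=np.c_[n,np.ones(len(n))]@rot(d["rotation"]).T
    p=d["position"]
    return p+r*((z-p[2])/r[:,2])[:,None]
def blobs(d,lo,hi,mina=40):
    m=cv2.inRange(cv2.cvtColor(d["image"],cv2.COLOR_BGR2HSV),lo,hi)
    c,_=cv2.findContours(m,cv2.RETR_EXTERNAL,cv2.CHAIN_APPROX_NONE)
    return [x for x in sorted(c,key=cv2.contourArea,reverse=True) if cv2.contourArea(x)>mina]
def circ(d,c,z):
    """centre, diameters of contour cast on plane z"""
    P=cast(d,c.reshape(-1,2),z)
    e=cv2.fitEllipse((P[:,:2]*1e3).astype(np.float32))
    return np.round(e[0],1),np.round(e[1],1)
E
python3 - <<'E'
from h import *
L=lambda n:dict(np.load(n+"0.npz"))
d=L("top"); s=L("side")
for c in blobs(d,(5,150,100),(16,255,255)): print("orange",c.reshape(-1,2).mean(0),circ(d,c,.068),circ(d,c,.01))
for c in blobs(s,(3,150,100),(16,255,255)): print("side orange",c.reshape(-1,2).mean(0))
for c in blobs(d,(80,120,60),(95,255,200),1000): print("mat",cast(d,cv2.boxPoints(cv2.minAreaRect(c)),.004).round(4))
hsv=cv2.cvtColor(d["image"],cv2.COLOR_BGR2HSV); print("matcol",hsv[200,177],"lid",hsv[178,351])
c=[x for x in blobs(d,(0,0,160),(180,60,255),200)]
for (u,v),z,n in [((340,154),.042,"gauge"),((261,205),.034,"fit"),((257,136),.045,"jar"),((292,196),.0,"yel"),((302,245),0,"white"),((105,164),.09,"mug"),((351,189),.1,"knob"),((351,189),.068,"lid")]: print(n,cast(d,(u,v),z).round(3))
for n,uv in [("knob side",(317,150)),]:print(n,cast(s,uv,.1).round(3))
# dark knob centroid inside the lid
m=cv2.inRange(hsv,(0,0,0),(180,255,70))[175:203,337:366]
v,u=np.nonzero(m);print("knob",u.mean()+337,v.mean()+175,len(u),cast(d,(u.mean()+337,v.mean()+175),.1).round(4))
E
```

```text
orange [350.78632479 189.33333333] (array([ 491.4, -290.7]), array([130.9, 131.8])) (array([ 496.8, -302.1]), array([136.4, 137.4]))
orange [349.25974026 241.25974026] (array([ 326.9, -277.4]), array([85.1, 86.4])) (array([ 325.4, -288.2]), array([88.7, 90.1]))
side orange [316.96116505 155.33980583]
mat [[0.5632 0.4013 0.004 ]
 [0.5957 0.2065 0.004 ]
 [0.4014 0.1708 0.004 ]
 [0.3688 0.3625 0.004 ]]
matcol [ 91 161  76] lid [ 14 193 151]
gauge [[ 0.612 -0.267  0.042]]
fit [[ 0.452 -0.001  0.034]]
jar [[0.681 0.005 0.045]]
yel [[ 0.482 -0.106  0.   ]]
white [[ 0.318 -0.133  0.   ]]
mug [[0.596 0.497 0.09 ]]
knob [[ 0.49  -0.285  0.1  ]]
lid [[ 0.493 -0.291  0.068]]
knob side [[ 0.481 -0.272  0.1  ]]
knob 352.23214285714283 188.64285714285714 56 [[ 0.4906 -0.2891  0.1   ]]
```

Emit:
jog_arm:
  series:
    - {"tx": 45,"ty": -16.6}
    - {"tx": 45,"ty": -16.6}
    - {"tx": 45,"ty": -16.6}
    - {"tx": 45,"ty": -16.6}
    - {"tx": 45,"ty": -16.6}
    - {"tx": 45,"ty": -16.6}
    - {"tx": 45,"ty": -16.6}
    - {"tx": 45,"ty": -16.6}
    - {"tz": 40}
    - {}

```text
schema error: expected keys wx, wy, wz, tx, ty, tz, jaw
```

```bash
python3 - <<'E'
from bench import *
import cv2,numpy as np
d=get_image("side"); cv2.imwrite("pics/side1.png",cv2.resize(d["image"][80:230,220:420],None,fx=4,fy=4))
s=get_state();print(s["ee_pos"],s["tcp_rot"],s["joints"])
E
```

```text
[ 0.19907014 -0.53876894  0.20455184] [-8.92605788e-04  9.84393820e-01  1.75977297e-01 -2.63680281e-05] [-1.36750767e+00  2.07246037e-01  1.54261179e+00 -5.70056259e-06
  1.39352081e+00 -1.50507417e-01]
```

View pics/side1.png

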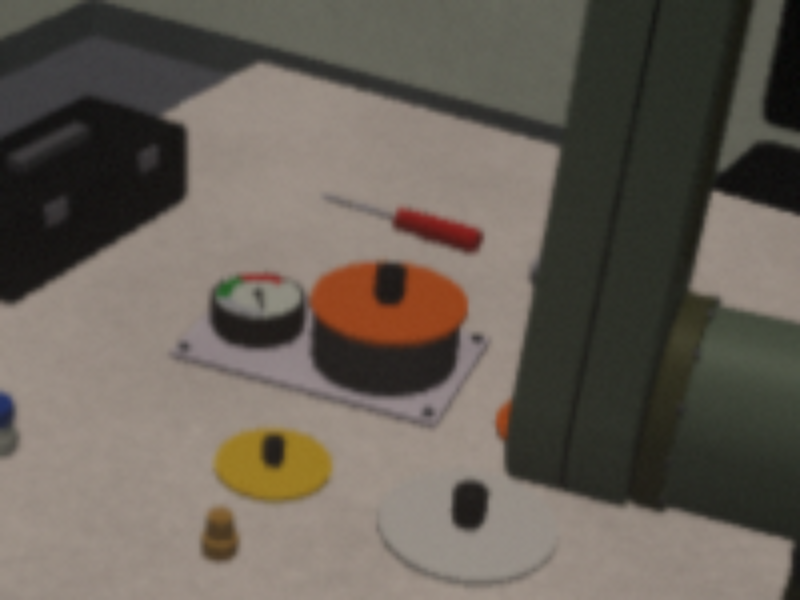

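The arm has not moved, because the call needs all the keys in every row. The crop shows the lid seated on the cup with its knob at about (390,283), and nothing disturbed.

Emit:
jog_arm:
  series:
    - {"wx": 0,"wy": 0,"wz": 0,"tx": 45,"ty": -16.6,"tz": 0,"jaw": 0}
    - {"wx": 0,"wy": 0,"wz": 0,"tx": 45,"ty": -16.6,"tz": 0,"jaw": 0}
    - {"wx": 0,"wy": 0,"wz": 0,"tx": 45,"ty": -16.6,"tz": 0,"jaw": 0}
    - {"wx": 0,"wy": 0,"wz": 0,"tx": 45,"ty": -16.6,"tz": 0,"jaw": 0}
    - {"wx": 0,"wy": 0,"wz": 0,"tx": 45,"ty": -16.6,"tz": 0,"jaw": 0}
    - {"wx": 0,"wy": 0,"wz": 0,"tx": 45,"ty": -16.6,"tz": 0,"jaw": 0}
    - {"wx": 0,"wy": 0,"wz": 0,"tx": 45,"ty": -16.6,"tz": 0,"jaw": 0}
    - {"wx": 0,"wy": 0,"wz": 0,"tx": 45,"ty": -16.6,"tz": 0,"jaw": 0}
    - {"wx": 0,"wy": 0,"wz": 0,"tx": 0,"ty": 0,"tz": 40,"jaw": 0}
    - {"wx": 0,"wy": 0,"wz": 0,"tx": 0,"ty": 0,"tz": 0,"jaw": 0}

```text
time_s: 1.15
ee_pos: [0.4884, -0.286, 0.1601]
tcp_rot: [-0.004, 0.984, 0.178, -0.004]
ft_force: [-1.0, -0.2, -0.3]
grip_width: 0.0943
gripper_force: 0.0
```

```bash
python3 - <<'E'
from bench import *
import cv2,numpy as np
from h import *
d=get_image("side"); cv2.imwrite("pics/side2.png",cv2.resize(d["image"][80:230,220:420],None,fx=4,fy=4))
s=get_state();print(s["time_s"],s["ee_pos"],s["tcp_rot"],s["joints"])
t=np.array([.491,-.290,.073])-s["ee_pos"];print("tool delta mm",rot(s["tcp_rot"]).T@t*1e3)
E
```

```text
1.2 [ 0.48885056 -0.28773877  0.16230118] [-0.00294654  0.98426447  0.17665567 -0.00274591] [-6.84347402e-01  2.34353368e-01  1.60028981e+00 -3.43828649e-04
  1.31499798e+00  5.31359070e-01]
tool delta mm [ 1.61861035  3.47210623 89.27350823]
```

View pics/side2.png

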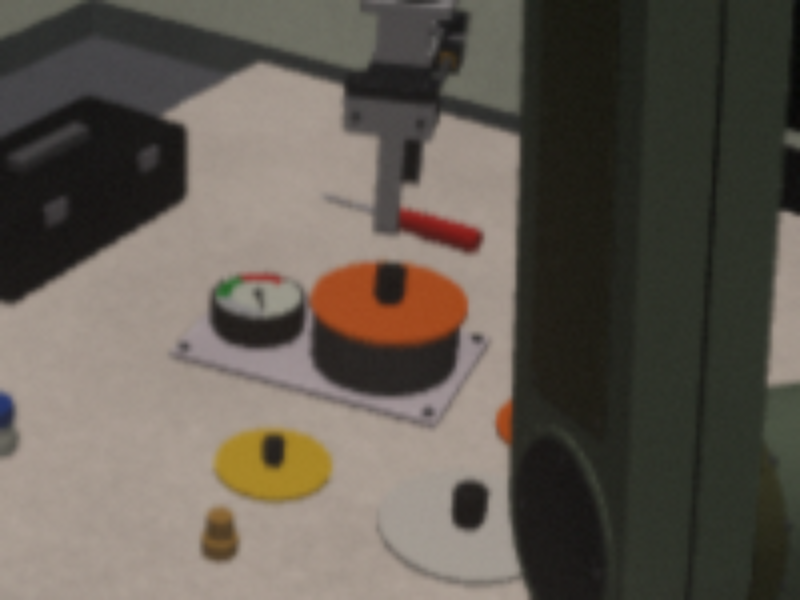

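The fingers are above the knob: the near finger tip is at (388,230) and the knob at (390,283). The commanded x and y already match the lid axis, so I descend and grip.

Emit:
jog_arm:
  series:
    - {"wx": 0,"wy": 0,"wz": 0,"tx": 0,"ty": 0,"tz": 30,"jaw": 0}
    - {"wx": 0,"wy": 0,"wz": 0,"tx": 0,"ty": 0,"tz": 30,"jaw": 0}
    - {"wx": 0,"wy": 0,"wz": 0,"tx": 0,"ty": 0,"tz": 20,"jaw": 0}
    - {"wx": 0,"wy": 0,"wz": 0,"tx": 0,"ty": 0,"tz": 10,"jaw": 0}
    - {"wx": 0,"wy": 0,"wz": 0,"tx": 0,"ty": 0,"tz": 0,"jaw": 0}
    - {"wx": 0,"wy": 0,"wz": 0,"tx": 0,"ty": 0,"tz": 0,"jaw": 0}
    - {"wx": 0,"wy": 0,"wz": 0,"tx": 0,"ty": 0,"tz": 0,"jaw": 0}

```text
time_s: 1.9
ee_pos: [0.4919, -0.2913, 0.0774]
tcp_rot: [0.001, 0.984, 0.176, 0.001]
ft_force: [0.2, 0.4, -0.1]
grip_width: 0.0938
gripper_force: 0.0
```

Emit:
jog_arm:
  series:
    - {"wx": 0,"wy": 0,"wz": 0,"tx": 0,"ty": 0,"tz": 1,"jaw": 0.5}
    - {"wx": 0,"wy": 0,"wz": 0,"tx": 0,"ty": 0,"tz": 0,"jaw": 0.6}
    - {"wx": 0,"wy": 0,"wz": 0,"tx": 0,"ty": 0,"tz": 0,"jaw": 1}
    - {"wx": 0,"wy": 0,"wz": 0,"tx": 0,"ty": 0,"tz": 0,"jaw": 1}
    - {"wx": 0,"wy": 0,"wz": 0,"tx": 0,"ty": 0,"tz": 0,"jaw": 1}
    - {"wx": 0,"wy": 0,"wz": 0,"tx": 0,"ty": 0,"tz": 0,"jaw": 1}
    - {"wx": 0,"wy": 0,"wz": 0,"tx": 0,"ty": 0,"tz": 0,"jaw": 1}
    - {"wx": 0,"wy": 0,"wz": 0,"tx": 0,"ty": 0,"tz": 0,"jaw": 1}
    - {"wx": 0,"wy": 0,"wz": 0,"tx": 0,"ty": 0,"tz": 0,"jaw": 1}
  squeeze: 35

```text
time_s: 2.8
ee_pos: [0.4909, -0.2901, 0.0744]
tcp_rot: [0.0, 0.984, 0.176, 0.0]
ft_force: [-0.2, 1.8, -1.1]
grip_width: 0.0252
gripper_force: 19.7
```

Emit:
jog_arm:
  series:
    - {"wx": 0,"wy": 0,"wz": 0,"tx": 0,"ty": 0,"tz": 0,"jaw": 1}
    - {"wx": 0,"wy": 0,"wz": 0,"tx": 0,"ty": 0,"tz": -5,"jaw": 1}
    - {"wx": 0,"wy": 0,"wz": 0,"tx": 0,"ty": 0,"tz": -10,"jaw": 1}
    - {"wx": 0,"wy": 0,"wz": 0,"tx": 0,"ty": 0,"tz": -20,"jaw": 1}
    - {"wx": 0,"wy": 0,"wz": 0,"tx": 0,"ty": 0,"tz": -25,"jaw": 1}
    - {"wx": 0,"wy": 0,"wz": 0,"tx": 0,"ty": 0,"tz": -25,"jaw": 1}
    - {"wx": 0,"wy": 0,"wz": 0,"tx": 0,"ty": 0,"tz": -15,"jaw": 1}
    - {"wx": 0,"wy": 0,"wz": 0,"tx": 0,"ty": 0,"tz": 0,"jaw": 1}
    - {"wx": 0,"wy": 0,"wz": 0,"tx": 0,"ty": 0,"tz": 0,"jaw": 1}

```text
time_s: 3.7
ee_pos: [0.4907, -0.2899, 0.1742]
tcp_rot: [-0.0, 0.984, 0.176, -0.0]
ft_force: [-0.2, 1.2, -2.7]
grip_width: 0.0256
gripper_force: 35.0
```

```bash
python3 - <<'E'
from bench import *
from h import *
d=get_image("side"); cv2.imwrite("pics/side3.png",cv2.resize(d["image"][60:260,180:420],None,fx=3,fy=3))
s=get_state();print(s["time_s"],s["ee_pos"],s["tcp_rot"],s["joints"],s["ft_force"],s["grip_width"],s["gripper_force"])
t=np.array([.482,.285,.1746])-[.4908,-.2898,.1746];print("tool delta mm",rot(s["tcp_rot"]).T@t*1e3)
E
```

```text
3.75 [ 0.49013434 -0.28943442  0.17319194] [-8.92449658e-04  9.84390279e-01  1.75995496e-01 -7.53845380e-04] [-6.85452082e-01  2.23972787e-01  1.58930969e+00  1.68924850e-05
  1.33064657e+00  5.31506048e-01] [ 0.30878841 -0.01762107 -2.01566777] 0.02527251758608664 34.99951646364934
tool delta mm [ 190.91212723 -542.24005488    0.8732488 ]
```

View pics/side3.png

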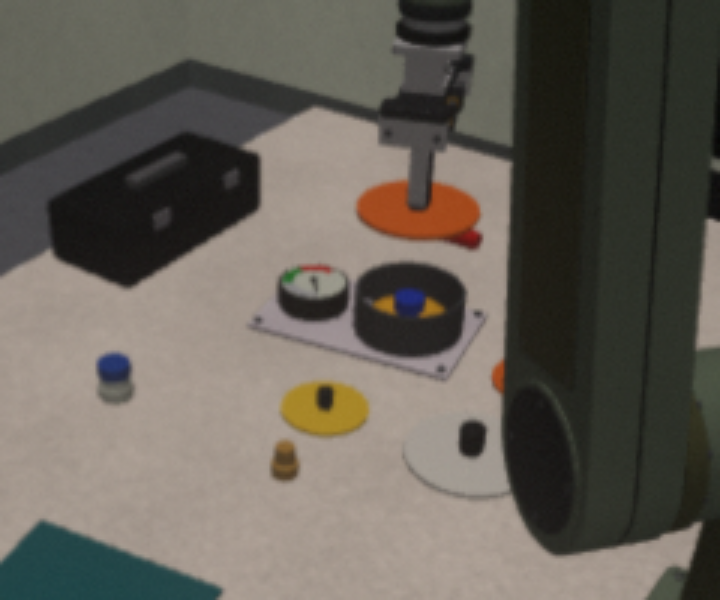

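The side view shows the lid hanging level from the fingers at (420,210), with the blue button uncovered at (410,300). Now I carry it to the mat.

Emit:
jog_arm:
  series:
    - {"wx": 0,"wy": 0,"wz": 0,"tx": 6,"ty": -17,"tz": 0,"jaw": 1}
    - {"wx": 0,"wy": 0,"wz": 0,"tx": 11,"ty": -31,"tz": 0,"jaw": 1}
    - {"wx": 0,"wy": 0,"wz": 0,"tx": 13.6,"ty": -38.8,"tz": 0,"jaw": 1}
    - {"wx": 0,"wy": 0,"wz": 0,"tx": 13.6,"ty": -38.8,"tz": 0,"jaw": 1}
    - {"wx": 0,"wy": 0,"wz": 0,"tx": 13.6,"ty": -38.8,"tz": 0,"jaw": 1}
    - {"wx": 0,"wy": 0,"wz": 0,"tx": 13.6,"ty": -38.8,"tz": 0,"jaw": 1}
    - {"wx": 0,"wy": 0,"wz": 0,"tx": 13.6,"ty": -38.8,"tz": 0,"jaw": 1}
    - {"wx": 0,"wy": 0,"wz": 0,"tx": 13.6,"ty": -38.8,"tz": 0,"jaw": 1}
    - {"wx": 0,"wy": 0,"wz": 0,"tx": 13.6,"ty": -38.8,"tz": 0,"jaw": 1}
    - {"wx": 0,"wy": 0,"wz": 0,"tx": 13.6,"ty": -38.8,"tz": 0,"jaw": 1}

```text
time_s: 4.75
ee_pos: [0.4826, 0.0923, 0.1731]
tcp_rot: [-0.0, 0.984, 0.176, -0.001]
ft_force: [1.4, -0.1, -1.5]
grip_width: 0.0253
gripper_force: 35.0
```

Emit:
jog_arm:
  series:
    - {"wx": 0,"wy": 0,"wz": 0,"tx": 13.6,"ty": -38.8,"tz": 0,"jaw": 1}
    - {"wx": 0,"wy": 0,"wz": 0,"tx": 13.6,"ty": -38.8,"tz": 0,"jaw": 1}
    - {"wx": 0,"wy": 0,"wz": 0,"tx": 13.6,"ty": -38.8,"tz": 0,"jaw": 1}
    - {"wx": 0,"wy": 0,"wz": 0,"tx": 13.6,"ty": -38.8,"tz": 0,"jaw": 1}
    - {"wx": 0,"wy": 0,"wz": 0,"tx": 7.7,"ty": -20.6,"tz": 0,"jaw": 1}
    - {"wx": 0,"wy": 0,"wz": 0,"tx": 3,"ty": -8,"tz": 0,"jaw": 1}
    - {"wx": 0,"wy": 0,"wz": 0,"tx": 0,"ty": 0,"tz": 0,"jaw": 1}
    - {"wx": 0,"wy": 0,"wz": 0,"tx": 0,"ty": 0,"tz": 0,"jaw": 1}
    - {"wx": 0,"wy": 0,"wz": 0,"tx": 0,"ty": 0,"tz": 0,"jaw": 1}

```text
time_s: 5.65
ee_pos: [0.482, 0.2834, 0.1741]
tcp_rot: [0.0, 0.985, 0.175, -0.0]
ft_force: [-0.0, 0.3, -1.8]
grip_width: 0.0251
gripper_force: 35.0
```

```bash
python3 - <<'E'
from bench import *
from h import *
d=get_image("side"); cv2.imwrite("pics/side4.png",d["image"])
t=get_image("top"); np.savez("top4.npz",**t)
for c in blobs(t,(5,150,90),(16,255,255)): print("orange",c.reshape(-1,2).mean(0),circ(t,c,.168))
s=get_state();print(s["time_s"],s["ee_pos"],s["tcp_rot"],s["ft_force"],s["grip_width"])
E
```

```text
orange [349.25974026 241.24675325] (array([ 329.7, -258.8]), array([78.8, 80.1]))
orange [176.53030303 203.16666667] (array([455.9, 248.9]), array([49.4, 77.8]))
orange [169.85185185 183.25925926] (array([518.3, 268.7]), array([18.3, 35.7]))
5.75 [0.4822656  0.28346706 0.17443669] [ 1.25133712e-04  9.84553479e-01  1.75084031e-01 -1.15368891e-04] [ 0.70625857 -0.2078869  -2.74166945] 0.02539734832299391
```

View pics/side4.png

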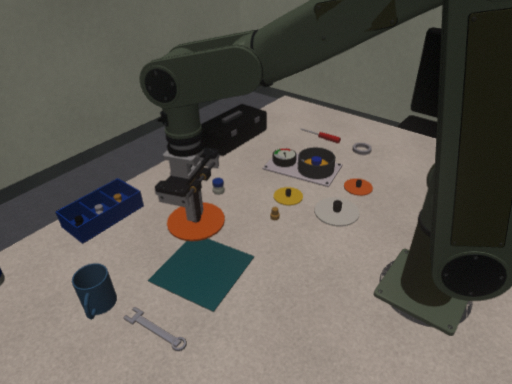

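The lid hangs level above the mat, at (197,221), with the gripper clear of the mug and jar. I descend, slowing near contact.

Emit:
jog_arm:
  series:
    - {"wx": 0,"wy": 0,"wz": 0,"tx": 0,"ty": 0,"tz": 20,"jaw": 1}
    - {"wx": 0,"wy": 0,"wz": 0,"tx": 0,"ty": 0,"tz": 35,"jaw": 1}
    - {"wx": 0,"wy": 0,"wz": 0,"tx": 0,"ty": 0,"tz": 35,"jaw": 1}
    - {"wx": 0,"wy": 0,"wz": 0,"tx": 0,"ty": 0,"tz": 25,"jaw": 1}
    - {"wx": 0,"wy": 0,"wz": 0,"tx": 0,"ty": 0,"tz": 15,"jaw": 1}
    - {"wx": 0,"wy": 0,"wz": 0,"tx": 0,"ty": 0,"tz": 10,"jaw": 1}
    - {"wx": 0,"wy": 0,"wz": 0,"tx": 0,"ty": 0,"tz": 4,"jaw": 1}
    - {"wx": 0,"wy": 0,"wz": 0,"tx": 0,"ty": 0,"tz": 2,"jaw": 1}
    - {"wx": 0,"wy": 0,"wz": 0,"tx": 0,"ty": 0,"tz": 1,"jaw": 1}
    - {"wx": 0,"wy": 0,"wz": 0,"tx": 0,"ty": 0,"tz": 0,"jaw": 1}

```text
time_s: 6.75
ee_pos: [0.4829, 0.2851, 0.0284]
tcp_rot: [-0.0, 0.984, 0.176, 0.001]
ft_force: [-0.7, 0.3, -1.1]
grip_width: 0.0256
gripper_force: 35.0
```

Emit:
jog_arm:
  series:
    - {"wx": 0,"wy": 0,"wz": 0,"tx": 0,"ty": 0,"tz": 1,"jaw": 1}
    - {"wx": 0,"wy": 0,"wz": 0,"tx": 0,"ty": 0,"tz": 1,"jaw": 1}
    - {"wx": 0,"wy": 0,"wz": 0,"tx": 0,"ty": 0,"tz": 1,"jaw": 1}
    - {"wx": 0,"wy": 0,"wz": 0,"tx": 0,"ty": 0,"tz": 1,"jaw": 1}
    - {"wx": 0,"wy": 0,"wz": 0,"tx": 0,"ty": 0,"tz": 0,"jaw": 1}
    - {"wx": 0,"wy": 0,"wz": 0,"tx": 0,"ty": 0,"tz": 0,"jaw": 1}

```text
time_s: 7.35
ee_pos: [0.4821, 0.2846, 0.0233]
tcp_rot: [0.0, 0.984, 0.176, -0.0]
ft_force: [0.1, 0.3, -1.9]
grip_width: 0.0255
gripper_force: 35.0
```

Emit:
jog_arm:
  series:
    - {"wx": 0,"wy": 0,"wz": 0,"tx": 0,"ty": 0,"tz": 0.7,"jaw": 1}
    - {"wx": 0,"wy": 0,"wz": 0,"tx": 0,"ty": 0,"tz": 0.7,"jaw": 1}
    - {"wx": 0,"wy": 0,"wz": 0,"tx": 0,"ty": 0,"tz": 0.7,"jaw": 1}
    - {"wx": 0,"wy": 0,"wz": 0,"tx": 0,"ty": 0,"tz": 0,"jaw": 1}
    - {"wx": 0,"wy": 0,"wz": 0,"tx": 0,"ty": 0,"tz": 0,"jaw": 1}

```text
time_s: 7.85
ee_pos: [0.4822, 0.2847, 0.0214]
tcp_rot: [0.0, 0.984, 0.176, 0.0]
ft_force: [-0.7, -0.5, -1.6]
grip_width: 0.0255
gripper_force: 35.0
```

Emit:
jog_arm:
  series:
    - {"wx": 0,"wy": 0,"wz": 0,"tx": 0,"ty": 0,"tz": 0.5,"jaw": 1}
    - {"wx": 0,"wy": 0,"wz": 0,"tx": 0,"ty": 0,"tz": 0.5,"jaw": 1}
    - {"wx": 0,"wy": 0,"wz": 0,"tx": 0,"ty": 0,"tz": 0,"jaw": 1}
    - {"wx": 0,"wy": 0,"wz": 0,"tx": 0,"ty": 0,"tz": 0,"jaw": 1}

```text
time_s: 8.25
ee_pos: [0.4822, 0.2847, 0.0214]
tcp_rot: [0.0, 0.984, 0.176, -0.0]
ft_force: [-2.2, -1.5, 6.4]
grip_width: 0.0252
gripper_force: 35.0
```

Contact shows as +6 N at z 0.0214, as expected. I open and retreat.

Emit:
jog_arm:
  series:
    - {"wx": 0,"wy": 0,"wz": 0,"tx": 0,"ty": 0,"tz": -0.7,"jaw": 1}
    - {"wx": 0,"wy": 0,"wz": 0,"tx": 0,"ty": 0,"tz": 0,"jaw": 0.6}
    - {"wx": 0,"wy": 0,"wz": 0,"tx": 0,"ty": 0,"tz": 0,"jaw": 0.4}
    - {"wx": 0,"wy": 0,"wz": 0,"tx": 0,"ty": 0,"tz": 0,"jaw": 0.3}
    - {"wx": 0,"wy": 0,"wz": 0,"tx": 0,"ty": 0,"tz": 0,"jaw": 0.3}

```text
time_s: 8.75
ee_pos: [0.4822, 0.2847, 0.021]
tcp_rot: [-0.0, 0.984, 0.176, 0.0]
ft_force: [0.3, 0.2, 0.1]
grip_width: 0.0535
gripper_force: 0.0
```

Emit:
jog_arm:
  series:
    - {"wx": 0,"wy": 0,"wz": 0,"tx": 0,"ty": 0,"tz": 0,"jaw": 0.3}
    - {"wx": 0,"wy": 0,"wz": 0,"tx": 0,"ty": 0,"tz": -10,"jaw": 0.3}
    - {"wx": 0,"wy": 0,"wz": 0,"tx": 0,"ty": 0,"tz": -25,"jaw": 0.3}
    - {"wx": 0,"wy": 0,"wz": 0,"tx": 0,"ty": 0,"tz": -35,"jaw": 0.3}
    - {"wx": 0,"wy": 0,"wz": 0,"tx": 0,"ty": 0,"tz": -35,"jaw": 0.3}
    - {"wx": 0,"wy": 0,"wz": 0,"tx": 0,"ty": 0,"tz": -20,"jaw": 0.3}
    - {"wx": 0,"wy": 0,"wz": 0,"tx": 0,"ty": 0,"tz": 0,"jaw": 1}
    - {"wx": 0,"wy": 0,"wz": 0,"tx": 0,"ty": 0,"tz": 0,"jaw": 1}

```text
time_s: 9.55
ee_pos: [0.4821, 0.2847, 0.1463]
tcp_rot: [-0.0, 0.984, 0.176, 0.0]
ft_force: [-0.3, 0.2, -0.3]
grip_width: 0.0531
gripper_force: 0.0
```

```bash
python3 - <<'E'
from bench import *
from h import *
d=get_image("side"); cv2.imwrite("pics/side5.png",d["image"]); t=get_image("top")
for c in blobs(d,(3,150,90),(16,255,255)): print("side orange",c.reshape(-1,2).mean(0),circ(d,c,.015))
# stand/button now uncovered: blue button, cup rim dark ring
for c in blobs(t,(105,150,60),(130,255,255),30):
    p=c.reshape(-1,2).mean(0); print("top blue",p,circ(t,c,.052))
for c in blobs(d,(105,150,60),(130,255,255),20):
    p=c.reshape(-1,2).mean(0); print("side blue",p,circ(d,c,.052))
s=get_state();print(s["time_s"],s["ee_pos"],s["grip_width"],s["ft_force"])
print("tool delta mm",rot(s["tcp_rot"]).T@(np.array([.491,-.290,s["ee_pos"][2]])-s["ee_pos"])*1e3)
E
```

```text
side orange [201.49230769 266.04615385] (array([481.9, 284.1]), array([132.7, 135.2]))
side orange [357.7625 186.025 ] (array([ 321.6, -277.5]), array([85. , 88.5]))
top blue [159.56102784  78.84582441] (array([882. , 321.6]), array([126.2, 249.9]))
top blue [ 30.33333333 343.71428571] (array([ 24.1, 757.3]), array([37.4, 54.2]))
top blue [349.7037037  189.74074074] (array([ 492. , -290.1]), array([29.5, 31.3]))
top blue [255.96428571 135.85714286] (array([679.9,   8.2]), array([28.7, 33.1]))
side blue [ 77.63529412 214.55294118] (array([890. , 389.2]), array([ 82.1, 130.8]))
side blue [108.18181818 201.72727273] (array([870.1, 301.1]), array([ 45.9, 110.4]))
side blue [128.45454545 195.18181818] (array([854.6, 224.4]), array([44.1, 85.3]))
side blue [316.23809524 158.66666667] (array([ 492.2, -291.7]), array([30.2, 32.5]))
side blue [217.15 181.1 ] (array([672.9,  17.4]), array([24.5, 30.1]))
9.65 [0.48080819 0.28411392 0.14429307] 0.045593380133194444 [-0.34557788  0.48598765 -0.04160336]
tool delta mm [-189.33099992  542.09221552    0.68579158]
```

View pics/side5.png

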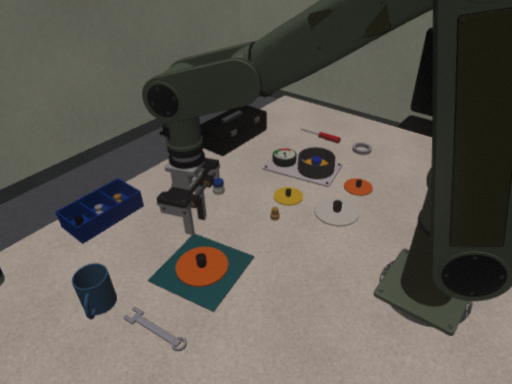

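The lid rests knob up on the mat at (202,266), measured at (0.482, 0.284), wholly inside the mat. Both views put the button at (0.492, -0.290). I go back with closed fingers.

Emit:
jog_arm:
  series:
    - {"wx": 0,"wy": 0,"wz": 0,"tx": -6,"ty": 17,"tz": 0,"jaw": 1}
    - {"wx": 0,"wy": 0,"wz": 0,"tx": -11,"ty": 31,"tz": 0,"jaw": 1}
    - {"wx": 0,"wy": 0,"wz": 0,"tx": -13.6,"ty": 38.8,"tz": 0,"jaw": 1}
    - {"wx": 0,"wy": 0,"wz": 0,"tx": -13.6,"ty": 38.8,"tz": 0,"jaw": 1}
    - {"wx": 0,"wy": 0,"wz": 0,"tx": -13.6,"ty": 38.8,"tz": 0,"jaw": 1}
    - {"wx": 0,"wy": 0,"wz": 0,"tx": -13.6,"ty": 38.8,"tz": 0,"jaw": 1}
    - {"wx": 0,"wy": 0,"wz": 0,"tx": -13.6,"ty": 38.8,"tz": 0,"jaw": 1}
    - {"wx": 0,"wy": 0,"wz": 0,"tx": -13.6,"ty": 38.8,"tz": 0,"jaw": 1}
    - {"wx": 0,"wy": 0,"wz": 0,"tx": -13.6,"ty": 38.8,"tz": 0,"jaw": 1}
    - {"wx": 0,"wy": 0,"wz": 0,"tx": -13.6,"ty": 38.8,"tz": 0,"jaw": 1}

```text
time_s: 10.65
ee_pos: [0.4867, -0.0963, 0.1441]
tcp_rot: [-0.001, 0.984, 0.176, -0.002]
ft_force: [0.1, -0.8, 0.7]
grip_width: 0.0003
gripper_force: 0.0
```

Emit:
jog_arm:
  series:
    - {"wx": 0,"wy": 0,"wz": 0,"tx": -13.6,"ty": 38.8,"tz": 0,"jaw": 1}
    - {"wx": 0,"wy": 0,"wz": 0,"tx": -13.6,"ty": 38.8,"tz": 0,"jaw": 1}
    - {"wx": 0,"wy": 0,"wz": 0,"tx": -13.6,"ty": 38.8,"tz": 0,"jaw": 1}
    - {"wx": 0,"wy": 0,"wz": 0,"tx": -13.6,"ty": 38.8,"tz": 0,"jaw": 1}
    - {"wx": 0,"wy": 0,"wz": 0,"tx": -7,"ty": 21,"tz": 0,"jaw": 1}
    - {"wx": 0,"wy": 0,"wz": 0,"tx": -3,"ty": 8,"tz": 0,"jaw": 1}
    - {"wx": 0,"wy": 0,"wz": 0,"tx": 0,"ty": 0,"tz": 0,"jaw": 1}
    - {"wx": 0,"wy": 0,"wz": 0,"tx": 0,"ty": 0,"tz": 0,"jaw": 1}
    - {"wx": 0,"wy": 0,"wz": 0,"tx": 0,"ty": 0,"tz": 0,"jaw": 1}
    - {"wx": 0,"wy": 0,"wz": 0,"tx": 0,"ty": 0,"tz": 0,"jaw": 1}

```text
time_s: 11.65
ee_pos: [0.4918, -0.2889, 0.146]
tcp_rot: [-0.0, 0.984, 0.177, -0.0]
ft_force: [0.5, 0.1, 0.1]
grip_width: 0.0004
gripper_force: 0.0
```

Emit:
jog_arm:
  series:
    - {"wx": 0,"wy": 0,"wz": 0,"tx": 0,"ty": 1,"tz": 25,"jaw": 1}
    - {"wx": 0,"wy": 0,"wz": 0,"tx": 0,"ty": 0,"tz": 30,"jaw": 1}
    - {"wx": 0,"wy": 0,"wz": 0,"tx": 0,"ty": 0,"tz": 20,"jaw": 1}
    - {"wx": 0,"wy": 0,"wz": 0,"tx": 0,"ty": 0,"tz": 10,"jaw": 1}
    - {"wx": 0,"wy": 0,"wz": 0,"tx": 0,"ty": 0,"tz": 3,"jaw": 1}
    - {"wx": 0,"wy": 0,"wz": 0,"tx": 0,"ty": 0,"tz": 0,"jaw": 1}
    - {"wx": 0,"wy": 0,"wz": 0,"tx": 0,"ty": 0,"tz": 0,"jaw": 1}
    - {"wx": 0,"wy": 0,"wz": 0,"tx": 0,"ty": 0,"tz": 0,"jaw": 1}

```text
time_s: 12.45
ee_pos: [0.493, -0.2919, 0.0595]
tcp_rot: [0.001, 0.984, 0.176, 0.001]
ft_force: [-0.0, 0.0, -0.3]
grip_width: 0.0008
gripper_force: 0.0
```

Emit:
jog_arm:
  series:
    - {"wx": 0,"wy": 0,"wz": 0,"tx": 0,"ty": 0,"tz": 3,"jaw": 1}
    - {"wx": 0,"wy": 0,"wz": 0,"tx": 0,"ty": 0,"tz": 3,"jaw": 1}
    - {"wx": 0,"wy": 0,"wz": 0,"tx": 0,"ty": 0,"tz": 2,"jaw": 1}
    - {"wx": 0,"wy": 0,"wz": 0,"tx": 0,"ty": 0,"tz": 2,"jaw": 1}
    - {"wx": 0,"wy": 0,"wz": 0,"tx": 0,"ty": 0,"tz": 2,"jaw": 1}
    - {"wx": 0,"wy": 0,"wz": 0,"tx": 0,"ty": 0,"tz": 0,"jaw": 1}
    - {"wx": 0,"wy": 0,"wz": 0,"tx": 0,"ty": 0,"tz": 0,"jaw": 1}
    - {"wx": 0,"wy": 0,"wz": 0,"tx": 0,"ty": 0,"tz": 0,"jaw": 1}

```text
time_s: 13.25
ee_pos: [0.4924, -0.2915, 0.0468]
tcp_rot: [0.0, 0.984, 0.176, 0.0]
ft_force: [-1.7, 1.0, 5.6]
grip_width: 0.0006
gripper_force: 3.0
```

Emit:
jog_arm:
  series:
    - {"wx": 0,"wy": 0,"wz": 0,"tx": 0,"ty": 0,"tz": 1.5,"jaw": 1}
    - {"wx": 0,"wy": 0,"wz": 0,"tx": 0,"ty": 0,"tz": 1.5,"jaw": 1}
    - {"wx": 0,"wy": 0,"wz": 0,"tx": 0,"ty": 0,"tz": 0.6,"jaw": 1}
    - {"wx": 0,"wy": 0,"wz": 0,"tx": 0,"ty": 0,"tz": 0,"jaw": 1}
    - {"wx": 0,"wy": 0,"wz": 0,"tx": 0,"ty": 0,"tz": 0,"jaw": 1}
    - {"wx": 0,"wy": 0,"wz": 0,"tx": 0,"ty": 0,"tz": 0,"jaw": 1}
    - {"wx": 0,"wy": 0,"wz": 0,"tx": 0,"ty": 0,"tz": 0,"jaw": 1}

```text
time_s: 13.95
ee_pos: [0.4924, -0.2915, 0.0436]
tcp_rot: [0.0, 0.984, 0.176, 0.0]
ft_force: [-1.2, 2.2, 8.1]
grip_width: 0.0006
gripper_force: 3.9
```

```bash
python3 - <<'E'
from bench import *
from h import *
d=get_image("side"); t=get_image("top")
a=cv2.resize(d["image"][130:190,255:345],None,fx=6.6,fy=6.6,interpolation=2)[:,:390]
b=cv2.resize(t["image"][134:194,315:375],None,fx=6.6,fy=6.6,interpolation=2)
cv2.imwrite("pics/g6.png",np.hstack([a,b])[:396])
s=get_state();print(s["time_s"],s["ee_pos"],s["ft_force"])
E
```

```text
14.05 [ 0.49243341 -0.29150854  0.04360837] [-0.42639421  1.50503364  8.07049374]
```

View pics/g6.png

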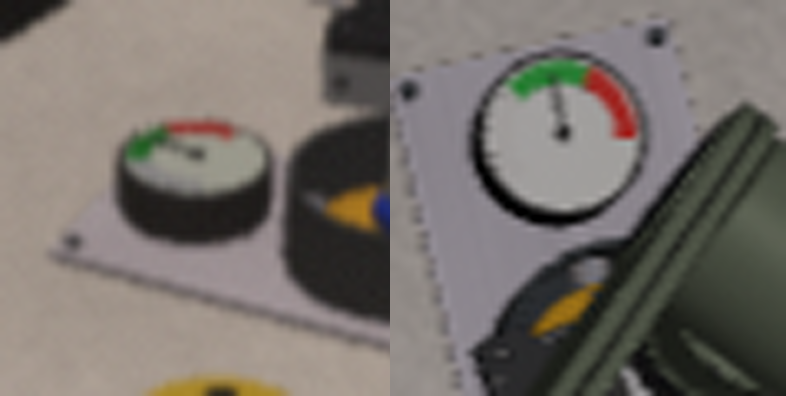

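The needle, from (563,133) to (555,80) in the top crop, stands in the middle of the green. Force is 8.1 N and travel about 8.4 mm, which agree, and the arm is steady.

```bash
python3 -c "
from bench import *
print(finish_job())"
```

```text
the job is handed in; nothing more can be done
None
```

The lid sits knob up on the teal mat, and I handed the job in with the purge button still held about 8.4 mm down (8.1 N) and the needle mid-green; the result of the judging was not reported.

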